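# Queue the warmed sample vials in the sampler rack

## Task

The four warmed vials stand in run order in the block heater, the first one beside its control panel. Move them to the empty sample rack, upright and one to a compartment, keeping the run order: the first goes to the end farthest from the rack's grip handle (that end enters the sampler first) and the others follow towards the handle. Set each vial down on the compartment floor rather than dropping it in, let none tip over, and leave the beaker and the cap jar on the bench where they are.

Things in the scene. Friction and masses are not known exactly. Their poses are not given: they have to be found in the camera images.
- heater: White block heater, fixed, 329 x 124 mm (x, y), rim 80 mm high. Origin at table level under the middle of its row of four dark modules, which stand at x = -87, -29, 29, 87 mm, y = 0 (which is where varies; tops 90 mm up). Control panel (blue plate, display, knob, keys) on top of its -x end, x -200 to -118 mm; the first place of the row is beside it (x = -87).
- rack: Steel single-row sample rack, fixed, empty, 54 mm wide (y). Origin at table level under the middle of its four open square compartments, inside 46 x 46 mm, centres x = -75, -25, 25, 75 mm, y = 0; floor 4 mm above the table, walls 4 mm thick, tops 30 mm up. Upright grip handle (7 mm bar bow, 45 mm wide in y, 76 mm high) at x = -128 mm; +x is the leading end.
- vial_a: Loose clear glass headspace vial, 23 mm diameter body, 75 mm tall, with a flat silver aluminium crimp cap 21 mm wide and 10 mm tall; about 30 g. Origin at the centre of its underside, z up to the cap. Starts upright in the bore of module_a, standing 45 mm out of the module's top.
- vial_b: Loose amber glass vial, 28 mm diameter, 95 mm tall (the tallest), with a black ribbed screw cap 25 mm wide and 16 mm tall that has a white septum in its middle; about 45 g. Origin at the centre of its underside, z up to the cap. Starts upright in the bore of module_b, standing 53 mm out of the module's top.
- vial_c: Loose squat clear glass vial, 28 mm diameter, 61 mm tall (the shortest), with a plain white screw cap 24 mm wide and 14 mm tall; about 35 g. Origin at the centre of its underside, z up to the cap. Starts upright in the bore of module_c, standing 37 mm out of the module's top.
- vial_d: Loose slim clear glass vial, 19 mm diameter, 65 mm tall, with a small plain grey screw cap 17 mm wide and 12 mm tall; about 22 g. Origin at the centre of its underside, z up to the cap. Starts upright in the bore of module_d, standing 38 mm out of the module's top.
- module_a: Dark anodised aluminium heating module, fixed in the heater, 56 mm (x, along the row) x 90 x 50 mm, with one vertical bore of 27 mm diameter, 30 mm deep, in the middle of its top, where vial_a stands. Origin at the centre of its underside, 40 mm above the table; axes parallel to the heater's.
- module_b: Dark anodised aluminium heating module, fixed in the heater, 56 mm (x, along the row) x 90 x 50 mm, with one vertical bore of 32 mm diameter, 42 mm deep, in the middle of its top, where vial_b stands. Origin at the centre of its underside, 40 mm above the table; axes parallel to the heater's.
- module_c: Dark anodised aluminium heating module, fixed in the heater, 56 mm (x, along the row) x 90 x 50 mm, with one vertical bore of 32 mm diameter, 24 mm deep, in the middle of its top, where vial_c stands. Origin at the centre of its underside, 40 mm above the table; axes parallel to the heater's.
- module_d: Dark anodised aluminium heating module, fixed in the heater, 56 mm (x, along the row) x 90 x 50 mm, with one vertical bore of 23 mm diameter, 27 mm deep, in the middle of its top, where vial_d stands. Origin at the centre of its underside, 40 mm above the table; axes parallel to the heater's.
- beaker: Bystander: small empty glass beaker, 48 mm diameter, 58 mm tall, on the bench between heater and rack. Origin at the centre of its underside.
- cap_jar: Bystander: small clear plastic jar with a white lid, 44 mm diameter, 50 mm tall, on the bench between heater and rack. Origin at the centre of its underside.
Not all that is in view belongs to the job. Leave any blue or turquoise look-alike of the vial_d alone. What is shaped like the vial_b but red is not meant.

How it is judged:
By the outcome, as a careful person would: the job done as asked, in the order asked, and still so for the second after the job is handed in, with the robot touching nothing.
It also fails if it takes over 125 s, if anything falls off the work surface, if the arm or the gripper's body presses on something with over 40 N, if the wrist force passes 120 N, or if a joint passes its speed limit or range.

## Robot

A 6-joint arm with a two-finger parallel gripper is mounted at the origin on the work surface. World frame = base frame: x ahead of the robot, y to its left, z up, the work surface at z = 0. Lengths are in m, angles in rad, forces in N, time in s.
With the tool pointing down it reaches from about 0.375 to 0.925 m from the base axis. Payload 5.7 kg.
Tool frame: the origin (TCP) lies on the centre line of the jaws, within the pads' length; the fingertips stand 25 mm ahead of it and the grasp point (between the pads) lies 6 mm ahead of it (tips_ahead is the distance from the TCP to the fingertips, in m); z points along the fingers, y is the line along which they close (so a half turn about z gives the same grasp; the last joint's range is limited). The gripper opens to 85 mm and grips with 20 to 120 N. Pads are 22 mm wide; open, the fingers measure 114 mm over their backs; the gripper's body (76 mm by 85 mm) begins 54 mm behind the grasp point. The pads swing forward as they close: fully open they stand 13 mm farther back than shut.
Start: joints at [1.21, 0.359, 1.51, -0, 1.272, -0.115], TCP at [0.146, 0.582, 0.256] pointing down, gripper open.
Joint ranges: [-2.97, 2.97], [-1.01, 2.36], [0.21, 2.38], [-0.96, 4.11], [0.2, 2.71], [-2.98, 2.98]. Speed limits (rad/s): [2.39, 2.39, 3.14, 3.14, 3.14, 3.14].

## Interface

Orientations are given as [roll, pitch, yaw] about the fixed x, y, z axes, in that order (R = Rz(yaw) Ry(pitch) Rx(roll)).
In Python, from station import get_obs, grab_frame, get_calibration, finish_job, tips_ahead gives the robot as it stands.
- The arm moves only by the tool move_arm, never from a script. Its argument "series" is a list of rows, each a list of 3 entries, a list of its own where there are three numbers: the shift along the tool's x, y, z in normalised numbers (1 is 1000 mm), then the turn, a rotation vector about the tool's x, y, z in fractions of the full range, 1 being 2 rad, then the opening, from 0 (shut) to 1 (fully open). In form: [[[x, y, z], [rx, ry, rz], jaw], ...]. A call has 1 to 12 rows; each row is the pose to reach, as a shift and turn from the pose commanded when the call began, along the tool's axes at that moment; what a row does not reach only later rows make up. A row lasts 1/12 s, in which the tool goes at most 41.7 mm and 7.16 degrees, less where a joint would pass 70% of its speed; a pose out of reach is approached as far as the arm can. A call with a gripper value outside its range is refused whole. The fingers move at their own pace and stop on an object; the grip force is fixed at half the most. Time passes only in rows, so rows that repeat a pose let the fingers close. It gives the time, the measured TCP pose, the force, the opening and the grip force at its end, in the units of the state.
- get_obs(): the state, without advancing time (a new reading comes with each control period).
- grab_frame(name): name is "scene" or "top" or "wrist"; returns (picture, depth): 480x640x3 uint8, blue, green, red; 480x640 float32, m along the optical axis (not along the pixel's ray), 0 where there is no reading.
- get_calibration(name): a dict with "fx", "fy", "cx", "cy" (pixels), "world_from_camera" (4x4, takes a point from camera to world coordinates). Camera axes: x right, y down, z forward; pixel columns grow to the right and rows downward; lengths in m; the calibration is good to about 2 mm. A picture is of the moment at which its call begins: read the wrist's pose just before it. get_calibration takes no time and is no camera call; for the wrist camera it gives the pose at the moment of the call.
- finish_job(): hands the job in; it is judged then, once.
The state is a dict: "clock": time; "qpos": joint angles; "joint_velocities": joint speeds; "joint_efforts": joint torques, N m; "eef_pos": TCP position; "orientation": TCP orientation; "ft_force": force on the tool from outside, world axes, zero at the start; "torque": the same for the moment, N m; "gripper_width": opening from 0.0 (shut) to 1.0 (fully open); "grasp_force": force on a finger pad.
Only numpy, scipy, OpenCV 4.12 (cv2) and the standard library are available. Lean on these libraries where they do the work, as an engineer would, in place of code of your own. Each camera call takes 0.05 s, during which the arm holds its last target. There are 200 camera calls.

## Working session

There is one attempt and no reset: what is moved stays moved. The work goes in short steps, Python scripts to look and compute and a tool call to move; the robot and the scene stay as the last step left them, time stands still between calls to the robot, and variables do not carry over. Pictures are saved under pics/ and viewed, at most 14 in all, crops included, and the job is handed in when it is done.

Besides the shell and the picture viewer there is one more tool, called as name(argument=value, ...) on one line, values as JSON. move_arm: Moves the arm, as the interface text tells. Its arguments: {"type":"object","properties":{"series":{"type":"array","items":{"type":"array"}}},"required":["series"]}

```bash
ls; mkdir -p pics; python3 - <<'E'
from station import *
import cv2,numpy as np
o=get_obs();print(o)
for n in("scene","top"):
    p,d=grab_frame(n);cv2.imwrite(f"pics/{n}0.png",p);np.save(f"pics/{n}0.npy",d)
    c=get_calibration(n);print(n,c)
print(tips_ahead if not callable(tips_ahead) else tips_ahead())
E
```

```text
pics
{'clock': 0.0, 'qpos': array([ 1.20990344e+00,  3.59500733e-01,  1.51147763e+00,  2.04295905e-06,
        1.27250959e+00, -1.15083511e-01]), 'joint_velocities': array([-0.00083825,  0.00092147,  0.00120958,  0.00172992,  0.00102645,
       -0.00019223]), 'joint_efforts': array([-2.76561943e-03, -5.27617049e+01, -2.78614962e+01, -4.25831104e-04,
        1.34070776e-02, -1.79666500e-05]), 'eef_pos': array([0.14576657, 0.5813412 , 0.2554389 ]), 'orientation': array([-3.13971012e+00, -2.19574599e-04,  2.89578247e+00]), 'ft_force': array([-0.08266545, -0.210618  ,  0.61953722]), 'torque': array([-0.02640653, -0.00232515, -0.02372113]), 'grasp_force': 0.0, 'gripper_width': 0.9987745348477545}
scene {'fx': 509.941297893974, 'fy': 509.941297893974, 'cx': 316.42678681756405, 'cy': 228.6649185448024, 'world_from_camera': array([[ 0.57932032,  0.6598889 , -0.47847112,  0.91806821],
       [ 0.81497815, -0.47908498,  0.32601872, -0.35320098],
       [-0.01409219, -0.57881277, -0.8153387 ,  0.7703111 ],
       [ 0.        ,  0.        ,  0.        ,  1.        ]])}
top {'fx': 523.3843016265058, 'fy': 523.3843016265058, 'cx': 314.9613204294582, 'cy': 234.90540808854396, 'world_from_camera': array([[ 0.02838298, -0.98995237,  0.13852331,  0.34846562],
       [-0.99938593, -0.03095171, -0.01642441, -0.0388226 ],
       [ 0.02054692, -0.13797207, -0.99022297,  1.12906306],
       [ 0.        ,  0.        ,  0.        ,  1.        ]])}
0.025
```

View pics/scene0.png

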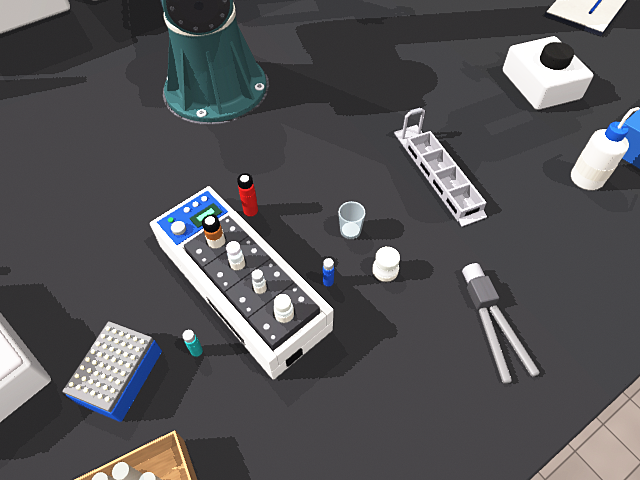

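View pics/top0.png

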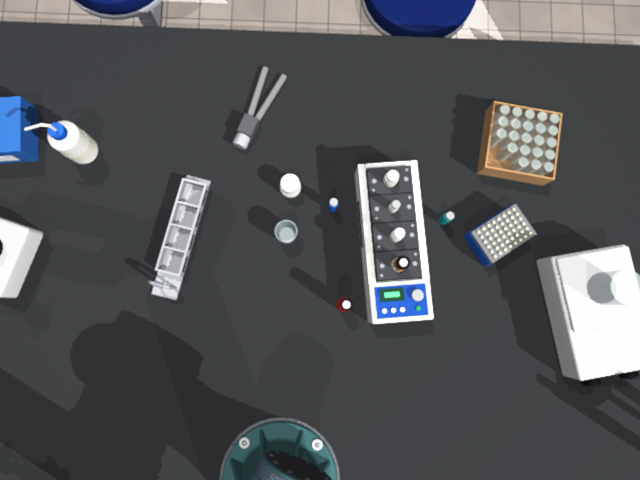

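The scene view shows the heater with the vials at (212,228) amber, (235,255), (259,282) and (284,308), starting from the panel. The rack is at (440,175) with its handle at (413,122). In the top view the heater is at (397,240), the rack at (182,238), the beaker at (286,232) and the cap jar at (290,185). Look-alikes are the red vial at (346,304), the blue one at (334,204) and the turquoise one at (447,217).

```bash
python3 - <<'E'
import cv2,numpy as np
s=cv2.imread("pics/scene0.png");t=cv2.imread("pics/top0.png")
a=cv2.resize(s[180:380,140:340],(400,400),interpolation=cv2.INTER_CUBIC)
b=cv2.resize(t[150:330,350:440],(300,600),interpolation=cv2.INTER_CUBIC)
c=cv2.resize(t[170:305,145:215],None,fx=4.0,fy=4.0,interpolation=cv2.INTER_CUBIC)
W=np.zeros((600,800,3),np.uint8);W[:400,:400]=a
W[:600,400:600]=cv2.resize(b,(200,400)).repeat(1,0) if 0 else cv2.copyMakeBorder(cv2.resize(b,(200,400)),0,200,0,0,0)
W[:385,600:800]=cv2.resize(c,(200,385))
cv2.imwrite("pics/crop1.png",W)
E
```

```text
(no output)
```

View pics/crop1.png

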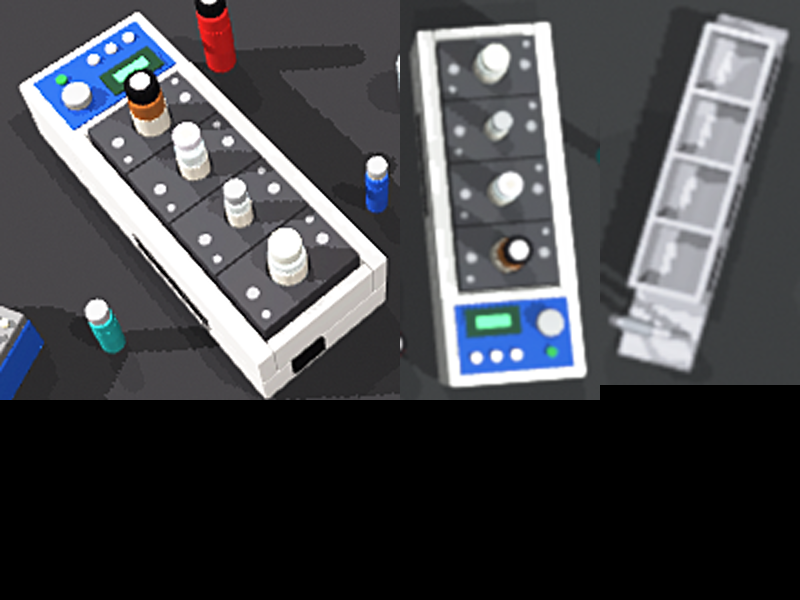

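The crop shows that, from the panel outward, the run order is b (amber), a (silver cap), d (slim, grey cap), c (squat, white cap). The rack handle is at the near end, at about (165,285) in the top view, so b goes in the far compartment. The look-alikes to leave are the red, blue and turquoise vials off the heater.

```bash
cat > h.py <<'E'
import numpy as np,cv2
from station import *
def cloud(d,c):
    v,u=np.mgrid[:480,:640]
    P=np.stack([(u-c["cx"])/c["fx"]*d,(v-c["cy"])/c["fy"]*d,d],-1)
    T=c["world_from_camera"];return P@T[:3,:3].T+T[:3,3]
def ray(u,v,z,c):
    T=c["world_from_camera"];r=T[:3,:3]@[(u-c["cx"])/c["fx"],(v-c["cy"])/c["fy"],1]
    return T[:3,3]+r*(z-T[2,3])/r[2]
E
python3 - <<'E'
from h import *
for n,boxH,boxR in(("top",(350,150,440,330),(145,165,215,305)),("scene",(140,180,340,380),(385,100,495,230))):
    d=np.load(f"pics/{n}0.npy");c=get_calibration(n);W=cloud(d,c);z=W[...,2]
    def sel(b,lo,hi):
        m=np.zeros(z.shape,bool);u0,v0,u1,v1=b;m[v0:v1,u0:u1]=1
        return m&(d>0)&(z>lo)&(z<hi)
    print(n,"table z",np.median(z[(d>0)&(abs(z)<.02)]))
    rim=sel(boxH,.074,.096);p=W[rim][:,:2].astype(np.float32)
    print(" heater",cv2.minAreaRect(p*1000), "mod z",np.median(z[sel(boxH,.084,.097)]))
    k=sel(boxH,.105,.16).astype(np.uint8)
    N,L,S,C=cv2.connectedComponentsWithStats(k)
    for i in range(1,N):
        if S[i,4]>8:
            q=W[L==i];t=q[:,2].max();q=q[q[:,2]>t-.006];e=(q[:,:2].max(0)+q[:,:2].min(0))/2
            print("  vial",C[i].round(1),"top",t.round(4),"xy",e.round(4),np.ptp(q[:,:2],0).round(3))
    r=sel(boxR,.022,.038);p=W[r][:,:2].astype(np.float32)
    print(" rack tops",r.sum(),cv2.minAreaRect(p*1000),np.median(z[r]))
    r=sel(boxR,.05,.09);print(" handle",r.sum(),W[r].mean(0).round(3))
    for nm,b in(("beaker",(270,215,300,245)if n=="top" else(335,198,368,242)),("jar",(275,170,305,200)if n=="top" else(370,244,402,284))):
        q=W[sel(b,.03,.07)];print(" ",nm,len(q),(q.max(0)+q.min(0)).round(4)/2,np.ptp(q,0).round(3))
E
```

```text
top table z -0.0012337953890648734
 heater ((489.6258850097656, -198.23646545410156), (328.61224365234375, 164.8538055419922), 5.605766773223877) mod z 0.08843674569200122
  vial [391.  176.6] top 0.1323 xy [ 0.6123 -0.2039] [0.019 0.02 ]
  vial [394.  204.7] top 0.1332 xy [ 0.5549 -0.2101] [0.015 0.016]
  vial [397.2 233.4] top 0.1374 xy [ 0.4985 -0.2169] [0.02 0.02]
  vial [400.5 262.6] top 0.1451 xy [ 0.4401 -0.2229] [0.023 0.025]
 rack tops 745 ((499.0733337402344, 231.61721801757812), (56.461029052734375, 232.464599609375), 77.36769104003906) 0.028466370762828097
 handle 103 [0.388 0.255 0.071]
  beaker 179 [0.50665 0.0057  0.0455 ] [0.047 0.046 0.03 ]
  jar 292 [0.60995 0.00135 0.0436 ] [0.039 0.039 0.022]
scene table z -6.974996597725047e-05
 heater ((488.4803771972656, -190.78167724609375), (328.5193176269531, 183.5802764892578), 5.933651924133301) mod z 0.08979988305634068
  vial [212.  227.5] top 0.1461 xy [ 0.4404 -0.225 ] [0.027 0.026]
  vial [234.2 252. ] top 0.138 xy [ 0.499  -0.2194] [0.023 0.02 ]
  vial [257.7 277.9] top 0.1305 xy [ 0.5555 -0.2132] [0.016 0.016]
  vial [282.7 305.1] top 0.1299 xy [ 0.6139 -0.2072] [0.023 0.024]
 rack tops 1171 ((499.8791198730469, 228.75576782226562), (57.41493606567383, 234.31112670898438), 77.28880310058594) 0.028389549239649203
 handle 131 [0.389 0.252 0.067]
  beaker 528 [0.5065 0.0027 0.0457] [0.048 0.047 0.031]
  jar 484 [ 0.61055 -0.0015   0.0421 ] [0.039 0.04  0.024]
```

```bash
cat >> h.py <<'E'
from scipy.spatial.transform import Rotation as Ro
def go(x,y,z,yaw):
    """shift (cm) and turn (rad) in present tool axes to reach a tool-down TCP pose"""
    o=get_obs();R=Ro.from_euler("xyz",o["orientation"]);T=Ro.from_euler("xyz",[np.pi,0,yaw])
    print("go",(R.inv().apply(np.array([x,y,z])-o["eef_pos"])*100).round(2),(R.inv()*T).as_rotvec().round(4))
E
python3 -c "
from h import *
print(callable(tips_ahead));go(.46,.24,.31,2.92)"
```

```text
False
go [-38.78 -25.48  -5.41] [-0.0017 -0.0002 -0.0242]
```

Careful with the scale: shifts go in shares of 1000 mm and turns go in shares of 2 rad. That gives: -38.8 cm / 100 = -0.388, -25.5 cm / 100 = -0.255, -0.024 rad / 2 = -0.012.

move_arm(series=[[[-0.388, -0.255, -0.054], [0, 0, -0.012], 1], [[-0.388, -0.255, -0.054], [0, 0, -0.012], 1], [[-0.388, -0.255, -0.054], [0, 0, -0.012], 1], [[-0.388, -0.255, -0.054], [0, 0, -0.012], 1], [[-0.388, -0.255, -0.054], [0, 0, -0.012], 1], [[-0.388, -0.255, -0.054], [0, 0, -0.012], 1], [[-0.388, -0.255, -0.054], [0, 0, -0.012], 1], [[-0.388, -0.255, -0.054], [0, 0, -0.012], 1], [[-0.388, -0.255, -0.054], [0, 0, -0.012], 1], [[-0.388, -0.255, -0.054], [0, 0, -0.012], 1], [[-0.388, -0.255, -0.054], [0, 0, -0.012], 1], [[-0.388, -0.255, -0.054], [0, 0, -0.012], 1]])

```text
clock: 1.1
eef_pos: [0.4645, 0.2361, 0.311]
orientation: [-3.14, 0.004, 2.916]
ft_force: [0.3, 0.0, 0.2]
gripper_width: 1.0
grasp_force: 0.0
```

move_arm(series=[[[0, 0, 0], [0, 0, 0], 1], [[0, 0, 0], [0, 0, 0], 1], [[0, 0, 0], [0, 0, 0], 1]])

```text
clock: 1.35
eef_pos: [0.4591, 0.2409, 0.3098]
orientation: [-3.141, -0.002, 2.92]
ft_force: [0.4, 1.2, 0.5]
gripper_width: 0.997
grasp_force: 0.0
```

```bash
python3 - <<'E'
from h import *
c=get_calibration("wrist");p,d=grab_frame("wrist");cv2.imwrite("pics/w0.png",p);np.save("pics/w0.npy",d)
print(c,get_obs()["eef_pos"]);go(.4403,-.224,.235,3.249)
W=cloud(d,c);z=W[...,2];m=(d>0)&(z>.022)&(z<.037)&(W[...,1]>.12)
N,L,S,C=cv2.connectedComponentsWithStats(m.astype(np.uint8));i=1+S[1:,4].argmax()
q=W[L==i];print(S[i],cv2.minAreaRect((q[:,:2]*1000).astype(np.float32)),np.median(q[:,2]))
E
```

```text
{'fx': 431.55189038939653, 'fy': 431.55189038939653, 'cx': 320.0244335247986, 'cy': 248.06046971784016, 'world_from_camera': array([[ 2.19598612e-01,  9.40630912e-01,  2.58824143e-01,
         3.93626035e-01],
       [ 9.75590221e-01, -2.11841629e-01, -5.78519224e-02,
         2.54761483e-01],
       [ 4.12421395e-04,  2.65210504e-01, -9.64190447e-01,
         4.28386726e-01],
       [ 0.00000000e+00,  0.00000000e+00,  0.00000000e+00,
         1.00000000e+00]])} [0.45893183 0.24112549 0.30981267]
go [ -8.36 -45.79   7.49] [-1.000e-04 -1.500e-03 -3.278e-01]
[ 289  154   60  203 3347] ((513.5546264648438, 226.3397216796875), (54.12484359741211, 203.85401916503906), 77.22785949707031) 0.030792483564843265
```

View pics/w0.png

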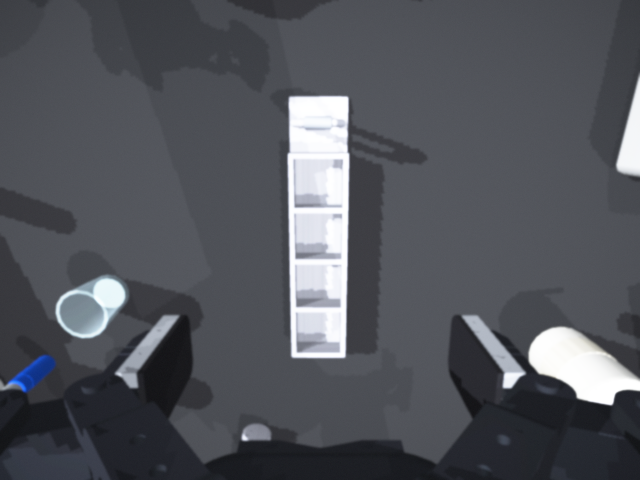

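The wrist view shows the empty rack at u 289–349, v 154–357, with the handle at v≈122. It measures 54 x 204 mm, which matches the description: centre (0.5136, 0.2263), long axis at -12.8°. Next I go to b.

To row units: -45.8 cm / 100 = -0.458, -8.4 cm / 100 = -0.084, -0.328 rad / 2 = -0.164.

move_arm(series=[[[-0.084, -0.458, 0.075], [0, 0, -0.164], 1], [[-0.084, -0.458, 0.075], [0, 0, -0.164], 1], [[-0.084, -0.458, 0.075], [0, 0, -0.164], 1], [[-0.084, -0.458, 0.075], [0, 0, -0.164], 1], [[-0.084, -0.458, 0.075], [0, 0, -0.164], 1], [[-0.084, -0.458, 0.075], [0, 0, -0.164], 1], [[-0.084, -0.458, 0.075], [0, 0, -0.164], 1], [[-0.084, -0.458, 0.075], [0, 0, -0.164], 1], [[-0.084, -0.458, 0.075], [0, 0, -0.164], 1], [[-0.084, -0.458, 0.075], [0, 0, -0.164], 1], [[-0.084, -0.458, 0.075], [0, 0, -0.164], 1], [[-0.084, -0.458, 0.075], [0, 0, -0.164], 1]])

```text
clock: 2.4
eef_pos: [0.4415, -0.2274, 0.2347]
orientation: [-3.14, -0.0, -3.035]
ft_force: [1.5, -0.8, -0.4]
gripper_width: 1.002
grasp_force: 0.0
```

move_arm(series=[[[0, 0, 0], [0, 0, 0], 1], [[0, 0, 0], [0, 0, 0], 1], [[0, 0, 0], [0, 0, 0], 1]])

```text
clock: 2.65
eef_pos: [0.4414, -0.2233, 0.2352]
orientation: [3.14, -0.001, -3.034]
ft_force: [-0.3, -0.1, -0.1]
gripper_width: 0.998
grasp_force: 0.0
```

```bash
python3 - <<'E'
from h import *
c=get_calibration("wrist");p,d=grab_frame("wrist");cv2.imwrite("pics/w1.png",p)
W=cloud(d,c);z=W[...,2];print(get_obs()["eef_pos"])
k=((d>0)&(z>.105)&(z<.155)&(abs(W[...,0]-.52)<.16)&(abs(W[...,1]+.215)<.035)).astype(np.uint8)
N,L,S,C=cv2.connectedComponentsWithStats(k)
for i in range(1,N):
    if S[i,4]>50:
        q=W[L==i];t=q[:,2].max();q=q[q[:,2]>t-.006];print(C[i].round(),t.round(4),((q.max(0)+q.min(0))/2)[:2].round(4),np.ptp(q[:,:2],0).round(3))
go(.4403,-.224,.124,3.249)
E
```

```text
[ 0.44147816 -0.22308774  0.2352899 ]
[317. 254.] 0.1458 [ 0.4406 -0.2256] [0.026 0.026]
[317. 345.] 0.1384 [ 0.4977 -0.2195] [0.021 0.021]
[317. 423.] 0.1308 [ 0.5558 -0.2133] [0.017 0.016]
go [ 0.12 -0.09 11.13] [ 0.0009 -0.0004  0.0007]
```

View pics/w1.png

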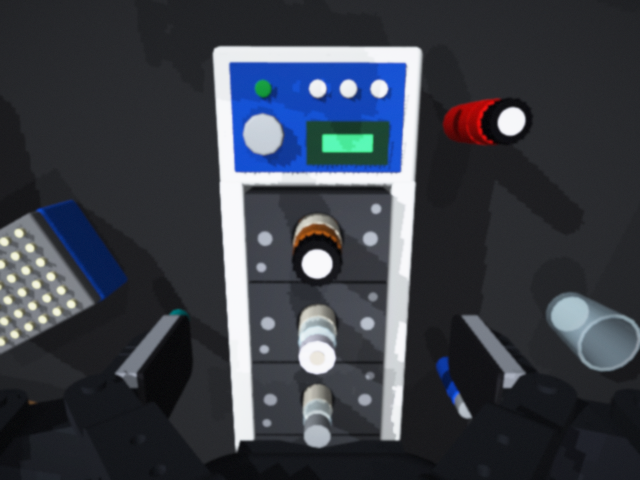

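The wrist view shows b at (317,254), a at (317,345) and d at (317,423), centred between the fingers, with the panel next to b. Measured heights agree with the expected ones. Descending on b.

To row units: 11.1 cm / 100 = 0.111, 10 cm / 100 = 0.1.

move_arm(series=[[[0.001, -0.002, 0.04], [0, 0, 0], 1], [[0.001, -0.002, 0.08], [0, 0, 0], 1], [[0.001, -0.002, 0.1], [0, 0, 0], 1], [[0.001, -0.002, 0.111], [0, 0, 0], 1], [[0.001, -0.002, 0.111], [0, 0, 0], 1], [[0.001, -0.002, 0.111], [0, 0, 0], 0.6], [[0.001, -0.002, 0.111], [0, 0, 0], 0.45], [[0.001, -0.002, 0.111], [0, 0, 0], 0.4], [[0.001, -0.002, 0.111], [0, 0, 0], 0], [[0.001, -0.002, 0.111], [0, 0, 0], 0], [[0.001, -0.002, 0.111], [0, 0, 0], 0], [[0.001, -0.002, 0.111], [0, 0, 0], 0]])

```text
clock: 3.7
eef_pos: [0.4413, -0.2274, 0.1254]
orientation: [-3.141, 0.002, -3.036]
ft_force: [-0.8, 1.7, 6.6]
gripper_width: 0.308
grasp_force: 58.4
```

move_arm(series=[[[0, 0, 0], [0, 0, 0], 0], [[0, 0, 0], [0, 0, 0], 0], [[0, 0, 0], [0, 0, 0], 0], [[0, 0, 0], [0, 0, 0], 0]])

```text
clock: 4.03
eef_pos: [0.4413, -0.2274, 0.1254]
orientation: [-3.141, 0.002, -3.036]
ft_force: [-0.7, 1.8, 7.0]
gripper_width: 0.308
grasp_force: 58.4
```

To row units: -13 cm / 100 = -0.13, -11 cm / 100 = -0.11.

move_arm(series=[[[0, 0, -0.02], [0, 0, 0], 0], [[0, 0, -0.04], [0, 0, 0], 0], [[0, 0, -0.06], [0, 0, 0], 0], [[0, 0, -0.08], [0, 0, 0], 0], [[0, 0, -0.11], [0, 0, 0], 0], [[0, 0, -0.13], [0, 0, 0], 0], [[0, 0, -0.13], [0, 0, 0], 0], [[0, 0, -0.13], [0, 0, 0], 0]])

```text
clock: 4.7
eef_pos: [0.4413, -0.2277, 0.2557]
orientation: [-3.139, 0.003, -3.036]
ft_force: [1.1, -0.3, -1.1]
gripper_width: 0.31
grasp_force: 58.9
```

```bash
cat >> h.py <<'E'
def slot(s): return .5136+s*.9752,.2263-s*.2211
E
python3 - <<'E'
from h import *
print(get_obs()["gripper_width"],get_obs()["eef_pos"]);go(*slot(.075),.235,2.9187)
E
```

```text
0.31011872334417045 [ 0.44133079 -0.2277085   0.25570398]
go [-19.08  41.96   2.02] [-0.002   0.0029  0.3289]
```

To row units: 42 cm / 100 = 0.42, 40 cm / 100 = 0.4, 0.31 rad / 2 = 0.155.

move_arm(series=[[[-0.008, 0.017, 0], [0, 0, 0.01], 0], [[-0.022, 0.05, 0.002], [0, 0, 0.02], 0], [[-0.04, 0.09, 0.004], [0, 0, 0.035], 0], [[-0.058, 0.13, 0.006], [0, 0, 0.05], 0], [[-0.076, 0.17, 0.008], [0, 0, 0.07], 0], [[-0.095, 0.21, 0.01], [0, 0, 0.085], 0], [[-0.114, 0.25, 0.012], [0, 0, 0.1], 0], [[-0.132, 0.29, 0.014], [0, 0, 0.115], 0], [[-0.15, 0.33, 0.016], [0, 0, 0.13], 0], [[-0.168, 0.37, 0.018], [0, 0, 0.145], 0], [[-0.182, 0.4, 0.02], [0, 0, 0.155], 0], [[-0.191, 0.42, 0.02], [0, 0, 0.1645], 0]])

```text
clock: 5.7
eef_pos: [0.5855, 0.2136, 0.232]
orientation: [-3.141, -0.003, 2.919]
ft_force: [0.5, -0.6, -0.6]
gripper_width: 0.306
grasp_force: 58.9
```

move_arm(series=[[[0, 0, 0], [0, 0, 0], 0], [[0, 0, 0], [0, 0, 0], 0], [[0, 0, 0], [0, 0, 0], 0], [[0, 0, 0], [0, 0, 0], 0]])

```text
clock: 6.03
eef_pos: [0.5852, 0.2094, 0.2333]
orientation: [-3.14, -0.002, 2.918]
ft_force: [-0.2, 0.8, -0.1]
gripper_width: 0.308
grasp_force: 59.0
```

```bash
python3 - <<'E'
from h import *
c=get_calibration("wrist");p,d=grab_frame("wrist");cv2.imwrite("pics/w2.png",p)
print(get_obs()["gripper_width"],get_obs()["eef_pos"]);go(*slot(.075),.004+.0774,2.9187)
E
```

```text
0.30704267642362576 [0.58539601 0.20926873 0.23371801]
go [-0.14  0.09 15.23] [-0.0011 -0.0013 -0.0012]
```

View pics/w2.png

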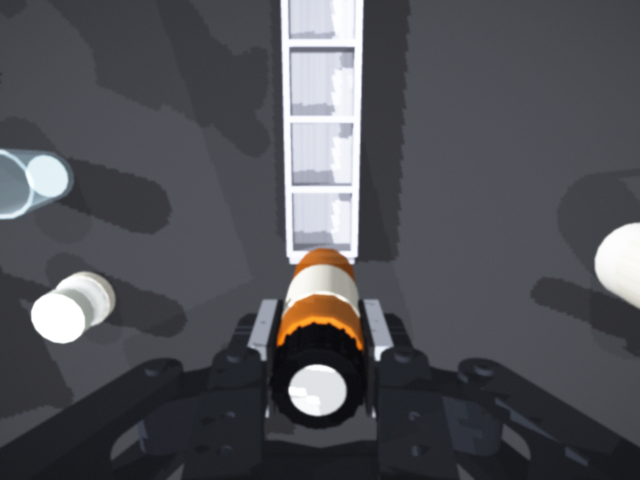

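The wrist view shows vial b upright in the jaws at (317,390), above the last compartment at (322,220). The rack is still empty. Lowering.

To row units: 14.8 cm / 100 = 0.148, 14.6 cm / 100 = 0.146.

move_arm(series=[[[-0.001, 0.001, 0.02], [0, 0, 0], 0], [[-0.001, 0.001, 0.04], [0, 0, 0], 0], [[-0.001, 0.001, 0.06], [0, 0, 0], 0], [[-0.001, 0.001, 0.08], [0, 0, 0], 0], [[-0.001, 0.001, 0.1], [0, 0, 0], 0], [[-0.001, 0.001, 0.12], [0, 0, 0], 0], [[-0.001, 0.001, 0.13], [0, 0, 0], 0], [[-0.001, 0.001, 0.14], [0, 0, 0], 0], [[-0.001, 0.001, 0.146], [0, 0, 0], 0], [[-0.001, 0.001, 0.148], [0, 0, 0], 0], [[-0.001, 0.001, 0.148], [0, 0, 0], 0], [[-0.001, 0.001, 0.148], [0, 0, 0], 0]])

```text
clock: 7.08
eef_pos: [0.5879, 0.2115, 0.0871]
orientation: [3.141, 0.001, 2.919]
ft_force: [-0.4, 0.5, -0.4]
gripper_width: 0.308
grasp_force: 59.0
```

move_arm(series=[[[0, 0, 0.001], [0, 0, 0], 0], [[0, 0, 0.002], [0, 0, 0], 0], [[0, 0, 0.003], [0, 0, 0], 0], [[0, 0, 0.003], [0, 0, 0], 0], [[0, 0, 0.003], [0, 0, 0], 0]])

```text
clock: 7.5
eef_pos: [0.5872, 0.2115, 0.0833]
orientation: [-3.141, -0.0, 2.919]
ft_force: [-0.2, -0.1, -0.8]
gripper_width: 0.305
grasp_force: 59.0
```

To row units: 0.15 cm / 100 = 0.0015, 0.1 cm / 100 = 0.001.

move_arm(series=[[[0, 0, 0.001], [0, 0, 0], 0], [[0, 0, 0.0015], [0, 0, 0], 0], [[0, 0, 0.0015], [0, 0, 0], 0], [[0, 0, 0.0015], [0, 0, 0], 0]])

```text
clock: 7.83
eef_pos: [0.5872, 0.2114, 0.0817]
orientation: [-3.141, -0.0, 2.919]
ft_force: [-0.6, -0.8, -0.2]
gripper_width: 0.312
grasp_force: 59.0
```

To row units: 0.1 cm / 100 = 0.001.

move_arm(series=[[[0, 0, 0.001], [0, 0, 0], 0], [[0, 0, 0.001], [0, 0, 0], 0], [[0, 0, 0.001], [0, 0, 0], 0]])

```text
clock: 8.08
eef_pos: [0.5875, 0.2115, 0.0815]
orientation: [3.141, 0.001, 2.919]
ft_force: [-1.1, 0.4, 5.8]
gripper_width: 0.311
grasp_force: 59.6
```

To row units: 0.1 cm / 100 = 0.001.

move_arm(series=[[[0, 0, 0.001], [0, 0, 0], 0], [[0, 0, 0.001], [0, 0, 0], 0], [[0, 0, 0.001], [0, 0, 0], 0]])

```text
clock: 8.33
eef_pos: [0.5878, 0.2115, 0.0814]
orientation: [3.141, 0.001, 2.919]
ft_force: [-2.9, -0.5, 11.7]
gripper_width: 0.313
grasp_force: 60.2
```

Contact came at the predicted height. Releasing and rising.

To row units: -15.5 cm / 100 = -0.155, -15 cm / 100 = -0.15.

move_arm(series=[[[0, 0, -0.001], [0, 0, 0], 0.36], [[0, 0, -0.001], [0, 0, 0], 0.42], [[0, 0, -0.001], [0, 0, 0], 0.6], [[0, 0, -0.001], [0, 0, 0], 0.8], [[0, 0, -0.001], [0, 0, 0], 0.8], [[0, 0, -0.03], [0, 0, 0], 0.8], [[0, 0, -0.07], [0, 0, 0], 0.9], [[0, 0, -0.11], [0, 0, 0], 1], [[0, 0, -0.15], [0, 0, 0], 1], [[0, 0, -0.155], [0, 0, 0], 1], [[0, 0, -0.155], [0, 0, 0], 1], [[0, 0, -0.155], [0, 0, 0], 1]])

```text
clock: 9.33
eef_pos: [0.587, 0.2114, 0.2346]
orientation: [-3.142, 0.0, 2.919]
ft_force: [-0.3, 0.0, -1.1]
gripper_width: 1.0
grasp_force: 0.0
```

```bash
cat >> h.py <<'E'
def seen(n,lo,hi,x0,x1,y0,y1,mn=20):
    c=get_calibration(n);p,d=grab_frame(n);W=cloud(d,c);z=W[...,2]
    k=((d>0)&(z>lo)&(z<hi)&(W[...,0]>x0)&(W[...,0]<x1)&(W[...,1]>y0)&(W[...,1]<y1)).astype(np.uint8)
    N,L,S,C=cv2.connectedComponentsWithStats(k)
    for i in range(1,N):
        if S[i,4]>mn:
            q=W[L==i];t=q[:,2].max();q=q[q[:,2]>t-.006];print(n,C[i].round(),t.round(4),((q.max(0)+q.min(0))/2)[:2].round(4),np.ptp(q[:,:2],0).round(3))
    return p
def state():
    o=get_obs();print(o["clock"],o["eef_pos"].round(4),o["gripper_width"].round(3))
E
python3 - <<'E'
from h import *
state();p=seen("wrist",.045,.12,.4,.65,.15,.3);cv2.imwrite("pics/w3.png",p);print(slot(.075))
go(.4977,-.2195,.245,3.249)
E
```

```text
Traceback (most recent call last):
  File "h.py", line 25, in state
    o=get_obs();print(o["clock"],o["eef_pos"].round(4),o["gripper_width"].round(3))
                                                       ^^^^^^^^^^^^^^^^^^^^^^^^
AttributeError: 'float' object has no attribute 'round'
```

```bash
sed -i 's/o\["gripper_width"\].round(3)/round(o["gripper_width"],3)/' h.py; python3 - <<'E'
from h import *
state();p=seen("wrist",.045,.12,.4,.65,.15,.3);cv2.imwrite("pics/w3.png",p);print(slot(.075))
go(.4977,-.2195,.245,3.249)
E
```

```text
9.3333 [0.587  0.2114 0.2346] 1.0
wrist [324. 235.] 0.1021 [0.5882 0.2133] [0.027 0.026]
(0.5867399999999999, 0.2097175)
go [ -0.88 -43.97  -1.12] [-0.0008 -0.0024 -0.3302]
```

b stands in its slot: its top reads 0.102 m, with the same +3 mm bias seen in the heater, and it is centred within about 4 mm. Next is a.

To row units: -44 cm / 100 = -0.44, -1.1 cm / 100 = -0.011, -0.33 rad / 2 = -0.165.

move_arm(series=[[[-0.009, -0.44, -0.011], [0, 0, -0.165], 1], [[-0.009, -0.44, -0.011], [0, 0, -0.165], 1], [[-0.009, -0.44, -0.011], [0, 0, -0.165], 1], [[-0.009, -0.44, -0.011], [0, 0, -0.165], 1], [[-0.009, -0.44, -0.011], [0, 0, -0.165], 1], [[-0.009, -0.44, -0.011], [0, 0, -0.165], 1], [[-0.009, -0.44, -0.011], [0, 0, -0.165], 1], [[-0.009, -0.44, -0.011], [0, 0, -0.165], 1], [[-0.009, -0.44, -0.011], [0, 0, -0.165], 1], [[-0.009, -0.44, -0.011], [0, 0, -0.165], 1], [[-0.009, -0.44, -0.011], [0, 0, -0.165], 1], [[-0.009, -0.44, -0.011], [0, 0, -0.165], 1]])

```text
clock: 10.38
eef_pos: [0.497, -0.2242, 0.2436]
orientation: [-3.141, -0.003, -3.039]
ft_force: [-0.2, 0.4, -0.2]
gripper_width: 0.998
grasp_force: 0.0
```

move_arm(series=[[[0, 0, 0], [0, 0, 0], 1], [[0, 0, 0], [0, 0, 0], 1], [[0, 0, 0], [0, 0, 0], 1]])

```text
clock: 10.63
eef_pos: [0.4984, -0.2181, 0.2446]
orientation: [3.14, -0.002, -3.033]
ft_force: [0.5, 0.3, 0.4]
gripper_width: 0.995
grasp_force: 0.0
```

```bash
python3 - <<'E'
from h import *
seen("wrist",.105,.155,.42,.65,-.26,-.17);state()
go(.498,-.2195,.125,3.249)
E
```

```text
wrist [319. 249.] 0.1383 [ 0.498  -0.2195] [0.02  0.021]
wrist [319. 336.] 0.1307 [ 0.5557 -0.2132] [0.017 0.016]
wrist [319. 414.] 0.13 [ 0.6134 -0.207 ] [0.024 0.023]
10.6833 [ 0.4986 -0.2181  0.2449] 1.003
go [ 0.06 -0.15 11.99] [ 0.0014 -0.0015  0.0013]
```

To row units: 12 cm / 100 = 0.12, 10.5 cm / 100 = 0.105.

move_arm(series=[[[0.001, -0.001, 0.04], [0, 0, 0], 1], [[0.001, -0.001, 0.08], [0, 0, 0], 1], [[0.001, -0.001, 0.105], [0, 0, 0], 1], [[0.001, -0.001, 0.12], [0, 0, 0], 1], [[0.001, -0.001, 0.12], [0, 0, 0], 1], [[0.001, -0.001, 0.12], [0, 0, 0], 0.6], [[0.001, -0.001, 0.12], [0, 0, 0], 0.45], [[0.001, -0.001, 0.12], [0, 0, 0], 0.35], [[0.001, -0.001, 0.12], [0, 0, 0], 0.3], [[0.001, -0.001, 0.12], [0, 0, 0], 0], [[0.001, -0.001, 0.12], [0, 0, 0], 0], [[0.001, -0.001, 0.12], [0, 0, 0], 0]])

```text
clock: 11.68
eef_pos: [0.4986, -0.2208, 0.127]
orientation: [-3.141, 0.002, -3.035]
ft_force: [-0.8, 1.6, 7.1]
gripper_width: 0.241
grasp_force: 58.3
```

move_arm(series=[[[0, 0, 0], [0, 0, 0], 0], [[0, 0, 0], [0, 0, 0], 0], [[0, 0, 0], [0, 0, 0], 0], [[0, 0, 0], [0, 0, 0], 0]])

```text
clock: 12.02
eef_pos: [0.4986, -0.2208, 0.127]
orientation: [-3.141, 0.002, -3.035]
ft_force: [-0.3, 2.3, 6.9]
gripper_width: 0.244
grasp_force: 58.3
```

To row units: -13 cm / 100 = -0.13, -11 cm / 100 = -0.11.

move_arm(series=[[[0, 0, -0.02], [0, 0, 0], 0], [[0, 0, -0.04], [0, 0, 0], 0], [[0, 0, -0.06], [0, 0, 0], 0], [[0, 0, -0.08], [0, 0, 0], 0], [[0, 0, -0.11], [0, 0, 0], 0], [[0, 0, -0.13], [0, 0, 0], 0], [[0, 0, -0.13], [0, 0, 0], 0], [[0, 0, -0.13], [0, 0, 0], 0]])

```text
clock: 12.68
eef_pos: [0.4986, -0.2212, 0.2573]
orientation: [-3.139, 0.003, -3.035]
ft_force: [1.2, 0.2, -0.9]
gripper_width: 0.239
grasp_force: 58.8
```

```bash
python3 - <<'E'
from h import *
state();go(*slot(.025),.235,2.9187)
E
```

```text
12.6833 [ 0.4986 -0.2212  0.2573] 0.239
go [-8.63 43.53  2.16] [-0.0018  0.0031  0.33  ]
```

To row units: 43.5 cm / 100 = 0.435, 1.2 cm / 100 = 0.012, 0.33 rad / 2 = 0.165.

move_arm(series=[[[-0.004, 0.018, 0], [0, 0, 0.01], 0], [[-0.01, 0.05, 0.002], [0, 0, 0.02], 0], [[-0.018, 0.09, 0.004], [0, 0, 0.035], 0], [[-0.026, 0.13, 0.006], [0, 0, 0.05], 0], [[-0.034, 0.17, 0.008], [0, 0, 0.07], 0], [[-0.042, 0.21, 0.01], [0, 0, 0.085], 0], [[-0.05, 0.25, 0.012], [0, 0, 0.1], 0], [[-0.058, 0.29, 0.014], [0, 0, 0.115], 0], [[-0.066, 0.33, 0.016], [0, 0, 0.13], 0], [[-0.074, 0.37, 0.018], [0, 0, 0.145], 0], [[-0.081, 0.41, 0.02], [0, 0, 0.155], 0], [[-0.086, 0.435, 0.022], [0, 0, 0.165], 0]])

```text
clock: 13.68
eef_pos: [0.5356, 0.2244, 0.232]
orientation: [-3.142, -0.003, 2.919]
ft_force: [1.6, -0.2, -0.1]
gripper_width: 0.243
grasp_force: 58.8
```

move_arm(series=[[[0, 0, 0], [0, 0, 0], 0], [[0, 0, 0], [0, 0, 0], 0], [[0, 0, 0], [0, 0, 0], 0], [[0, 0, 0], [0, 0, 0], 0]])

```text
clock: 14.02
eef_pos: [0.5364, 0.2197, 0.2331]
orientation: [-3.14, -0.001, 2.918]
ft_force: [0.3, 0.1, 0.3]
gripper_width: 0.239
grasp_force: 58.8
```

```bash
python3 - <<'E'
from h import *
state();p=seen("wrist",.08,.26,.4,.65,.15,.3);cv2.imwrite("pics/w4.png",p)
go(*slot(.025),.071,2.9187)
E
```

```text
14.0167 [0.5364 0.2197 0.2331] 0.239
wrist [321. 346.] 0.26 [0.5312 0.2215] [0.033 0.084]
go [-0.12  0.16 16.24] [-0.0009 -0.0009 -0.0013]
```

View pics/w4.png

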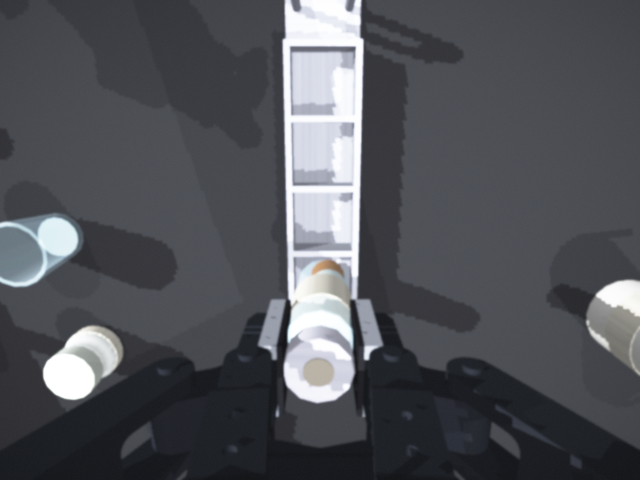

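a is upright in the jaws at (318,370), with b behind it at (325,268). Lowering.

To row units: 15.9 cm / 100 = 0.159, 15.6 cm / 100 = 0.156.

move_arm(series=[[[-0.001, 0.001, 0.02], [0, 0, 0], 0], [[-0.001, 0.001, 0.045], [0, 0, 0], 0], [[-0.001, 0.001, 0.07], [0, 0, 0], 0], [[-0.001, 0.001, 0.095], [0, 0, 0], 0], [[-0.001, 0.001, 0.12], [0, 0, 0], 0], [[-0.001, 0.001, 0.135], [0, 0, 0], 0], [[-0.001, 0.001, 0.145], [0, 0, 0], 0], [[-0.001, 0.001, 0.152], [0, 0, 0], 0], [[-0.001, 0.001, 0.156], [0, 0, 0], 0], [[-0.001, 0.001, 0.159], [0, 0, 0], 0], [[-0.001, 0.001, 0.159], [0, 0, 0], 0], [[-0.001, 0.001, 0.159], [0, 0, 0], 0]])

```text
clock: 15.07
eef_pos: [0.5387, 0.2218, 0.0755]
orientation: [3.141, 0.001, 2.919]
ft_force: [0.2, 0.3, 0.6]
gripper_width: 0.244
grasp_force: 58.8
```

To row units: 0.2 cm / 100 = 0.002, 0.1 cm / 100 = 0.001.

move_arm(series=[[[0, 0, 0.001], [0, 0, 0], 0], [[0, 0, 0.002], [0, 0, 0], 0], [[0, 0, 0.002], [0, 0, 0], 0], [[0, 0, 0.002], [0, 0, 0], 0]])

```text
clock: 15.4
eef_pos: [0.5382, 0.2218, 0.073]
orientation: [3.142, 0.0, 2.919]
ft_force: [-1.0, 0.2, -0.1]
gripper_width: 0.241
grasp_force: 58.8
```

To row units: 0.1 cm / 100 = 0.001.

move_arm(series=[[[0, 0, 0.001], [0, 0, 0], 0], [[0, 0, 0.001], [0, 0, 0], 0], [[0, 0, 0.001], [0, 0, 0], 0]])

```text
clock: 15.65
eef_pos: [0.5381, 0.2217, 0.0717]
orientation: [-3.141, -0.0, 2.919]
ft_force: [-1.4, 0.1, -0.3]
gripper_width: 0.237
grasp_force: 58.8
```

To row units: 0.1 cm / 100 = 0.001.

move_arm(series=[[[0, 0, 0.001], [0, 0, 0], 0], [[0, 0, 0.001], [0, 0, 0], 0], [[0, 0, 0.001], [0, 0, 0], 0]])

```text
clock: 15.9
eef_pos: [0.5383, 0.2218, 0.0711]
orientation: [3.141, 0.0, 2.919]
ft_force: [-0.2, 0.2, 2.8]
gripper_width: 0.245
grasp_force: 59.1
```

To row units: 0.05 cm / 100 = 0.0005.

move_arm(series=[[[0, 0, 0.0005], [0, 0, 0], 0], [[0, 0, 0.0005], [0, 0, 0], 0]])

```text
clock: 16.07
eef_pos: [0.5384, 0.2218, 0.071]
orientation: [3.141, 0.001, 2.919]
ft_force: [-1.4, -0.2, 8.2]
gripper_width: 0.239
grasp_force: 59.5
```

To row units: -16.5 cm / 100 = -0.165, -15 cm / 100 = -0.15.

move_arm(series=[[[0, 0, -0.001], [0, 0, 0], 0.3], [[0, 0, -0.001], [0, 0, 0], 0.36], [[0, 0, -0.001], [0, 0, 0], 0.55], [[0, 0, -0.001], [0, 0, 0], 0.8], [[0, 0, -0.001], [0, 0, 0], 0.8], [[0, 0, -0.03], [0, 0, 0], 0.8], [[0, 0, -0.07], [0, 0, 0], 0.9], [[0, 0, -0.11], [0, 0, 0], 1], [[0, 0, -0.15], [0, 0, 0], 1], [[0, 0, -0.165], [0, 0, 0], 1], [[0, 0, -0.165], [0, 0, 0], 1], [[0, 0, -0.165], [0, 0, 0], 1]])

```text
clock: 17.07
eef_pos: [0.5385, 0.2218, 0.2361]
orientation: [3.141, 0.002, 2.919]
ft_force: [-0.9, -0.8, -1.0]
gripper_width: 1.0
grasp_force: 0.0
```

```bash
python3 - <<'E'
from h import *
state();seen("wrist",.045,.12,.4,.65,.15,.3);print(slot(.025))
go(.5557,-.2132,.245,3.249)
E
```

```text
17.0667 [0.5385 0.2218 0.2361] 1.0
wrist [323. 228.] 0.0823 [0.5389 0.2235] [0.021 0.02 ]
wrist [324. 302.] 0.1023 [0.5881 0.2134] [0.028 0.026]
(0.5379799999999999, 0.2207725)
go [-11.38 -42.    -1.02] [-0.0004 -0.0009 -0.3302]
```

a stands in slot 2. Next is d.

To row units: -42 cm / 100 = -0.42, -11.4 cm / 100 = -0.114, -0.33 rad / 2 = -0.165.

move_arm(series=[[[-0.114, -0.42, -0.01], [0, 0, -0.165], 1], [[-0.114, -0.42, -0.01], [0, 0, -0.165], 1], [[-0.114, -0.42, -0.01], [0, 0, -0.165], 1], [[-0.114, -0.42, -0.01], [0, 0, -0.165], 1], [[-0.114, -0.42, -0.01], [0, 0, -0.165], 1], [[-0.114, -0.42, -0.01], [0, 0, -0.165], 1], [[-0.114, -0.42, -0.01], [0, 0, -0.165], 1], [[-0.114, -0.42, -0.01], [0, 0, -0.165], 1], [[-0.114, -0.42, -0.01], [0, 0, -0.165], 1], [[-0.114, -0.42, -0.01], [0, 0, -0.165], 1], [[-0.114, -0.42, -0.01], [0, 0, -0.165], 1], [[-0.114, -0.42, -0.01], [0, 0, -0.165], 1]])

```text
clock: 18.12
eef_pos: [0.5558, -0.2182, 0.2428]
orientation: [-3.141, -0.003, -3.039]
ft_force: [1.0, -0.3, -0.4]
gripper_width: 1.003
grasp_force: 0.0
```

move_arm(series=[[[0, 0, 0], [0, 0, 0], 1], [[0, 0, 0], [0, 0, 0], 1], [[0, 0, 0], [0, 0, 0], 1]])

```text
clock: 18.37
eef_pos: [0.5558, -0.2115, 0.244]
orientation: [3.14, -0.002, -3.033]
ft_force: [-0.3, 0.3, 0.2]
gripper_width: 0.998
grasp_force: 0.0
```

```bash
python3 - <<'E'
from h import *
seen("wrist",.105,.155,.42,.65,-.26,-.17);state()
go(.5557,-.2132,.124,3.249)
E
```

```text
wrist [318. 247.] 0.1307 [ 0.5559 -0.2132] [0.017 0.016]
wrist [318. 335.] 0.13 [ 0.6136 -0.2071] [0.024 0.023]
18.4167 [ 0.556  -0.2114  0.2444] 0.999
go [ 0.03 -0.19 12.04] [ 0.0013 -0.0017  0.0013]
```

To row units: 12.1 cm / 100 = 0.121, 10.5 cm / 100 = 0.105.

move_arm(series=[[[0, 0, 0.04], [0, 0, 0], 1], [[0, 0, 0.08], [0, 0, 0], 1], [[0, 0, 0.105], [0, 0, 0], 1], [[0, 0, 0.121], [0, 0, 0], 1], [[0, 0, 0.121], [0, 0, 0], 1], [[0, 0, 0.121], [0, 0, 0], 0.6], [[0, 0, 0.121], [0, 0, 0], 0.45], [[0, 0, 0.121], [0, 0, 0], 0.35], [[0, 0, 0.121], [0, 0, 0], 0.27], [[0, 0, 0.121], [0, 0, 0], 0], [[0, 0, 0.121], [0, 0, 0], 0], [[0, 0, 0.121], [0, 0, 0], 0]])

```text
clock: 19.42
eef_pos: [0.5571, -0.2133, 0.1256]
orientation: [-3.141, 0.002, -3.035]
ft_force: [0.0, 1.0, 5.3]
gripper_width: 0.191
grasp_force: 58.5
```

move_arm(series=[[[0, 0, 0], [0, 0, 0], 0], [[0, 0, 0], [0, 0, 0], 0], [[0, 0, 0], [0, 0, 0], 0], [[0, 0, 0], [0, 0, 0], 0]])

```text
clock: 19.75
eef_pos: [0.5571, -0.2133, 0.1256]
orientation: [-3.141, 0.002, -3.035]
ft_force: [-1.2, 1.4, 5.5]
gripper_width: 0.191
grasp_force: 58.5
```

To row units: -13 cm / 100 = -0.13, -11 cm / 100 = -0.11.

move_arm(series=[[[0, 0, -0.02], [0, 0, 0], 0], [[0, 0, -0.04], [0, 0, 0], 0], [[0, 0, -0.06], [0, 0, 0], 0], [[0, 0, -0.08], [0, 0, 0], 0], [[0, 0, -0.11], [0, 0, 0], 0], [[0, 0, -0.13], [0, 0, 0], 0], [[0, 0, -0.13], [0, 0, 0], 0], [[0, 0, -0.13], [0, 0, 0], 0]])

```text
clock: 20.42
eef_pos: [0.5572, -0.2135, 0.2559]
orientation: [-3.14, 0.003, -3.035]
ft_force: [0.3, 0.6, -0.0]
gripper_width: 0.189
grasp_force: 58.7
```

```bash
python3 - <<'E'
from h import *
state();go(*slot(-.025),.235,2.9187)
E
```

```text
20.4167 [ 0.5572 -0.2135  0.2559] 0.189
go [ 2.01 45.01  2.  ] [-0.0015  0.0032  0.3299]
```

To row units: 45 cm / 100 = 0.45, 41 cm / 100 = 0.41, 0.33 rad / 2 = 0.165.

move_arm(series=[[[0.001, 0.018, 0], [0, 0, 0.01], 0], [[0.002, 0.05, 0.002], [0, 0, 0.02], 0], [[0.004, 0.09, 0.004], [0, 0, 0.035], 0], [[0.006, 0.13, 0.006], [0, 0, 0.05], 0], [[0.008, 0.17, 0.008], [0, 0, 0.07], 0], [[0.01, 0.21, 0.01], [0, 0, 0.085], 0], [[0.012, 0.25, 0.012], [0, 0, 0.1], 0], [[0.014, 0.29, 0.014], [0, 0, 0.115], 0], [[0.016, 0.33, 0.016], [0, 0, 0.13], 0], [[0.017, 0.37, 0.018], [0, 0, 0.145], 0], [[0.019, 0.41, 0.02], [0, 0, 0.155], 0], [[0.02, 0.45, 0.02], [0, 0, 0.165], 0]])

```text
clock: 21.42
eef_pos: [0.4863, 0.2335, 0.2323]
orientation: [-3.14, -0.003, 2.918]
ft_force: [0.6, -1.0, -0.5]
gripper_width: 0.189
grasp_force: 58.7
```

move_arm(series=[[[0, 0, 0], [0, 0, 0], 0], [[0, 0, 0], [0, 0, 0], 0], [[0, 0, 0], [0, 0, 0], 0], [[0, 0, 0], [0, 0, 0], 0], [[0, 0, 0], [0, 0, 0], 0]])

```text
clock: 21.83
eef_pos: [0.4885, 0.2307, 0.2339]
orientation: [-3.141, -0.001, 2.917]
ft_force: [-0.2, 0.1, -0.2]
gripper_width: 0.188
grasp_force: 58.8
```

```bash
python3 - <<'E'
from h import *
state();p,_=grab_frame("wrist");cv2.imwrite("pics/w5.png",p)
go(*slot(-.025),.0666,2.9187)
E
```

```text
21.8333 [0.4885 0.2307 0.2339] 0.188
go [-0.04  0.13 16.75] [-0.0006 -0.0004 -0.002 ]
```

View pics/w5.png

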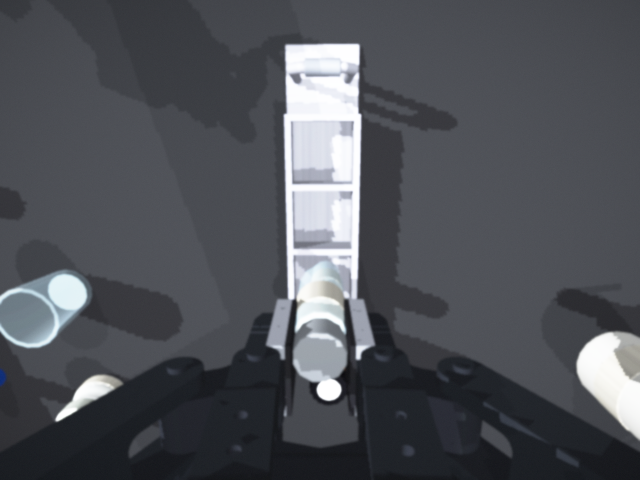

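d is upright in the jaws at (320,350). The rack sits as expected, with its handle at the top, and b's white septum shows at (329,390). Lowering to slot 3.

To row units: 16.4 cm / 100 = 0.164, 16.2 cm / 100 = 0.162.

move_arm(series=[[[0, 0.001, 0.02], [0, 0, 0], 0], [[0, 0.001, 0.045], [0, 0, 0], 0], [[0, 0.001, 0.07], [0, 0, 0], 0], [[0, 0.001, 0.095], [0, 0, 0], 0], [[0, 0.001, 0.12], [0, 0, 0], 0], [[0, 0.001, 0.138], [0, 0, 0], 0], [[0, 0.001, 0.15], [0, 0, 0], 0], [[0, 0.001, 0.158], [0, 0, 0], 0], [[0, 0.001, 0.162], [0, 0, 0], 0], [[0, 0.001, 0.164], [0, 0, 0], 0], [[0, 0.001, 0.164], [0, 0, 0], 0], [[0, 0.001, 0.164], [0, 0, 0], 0]])

```text
clock: 22.88
eef_pos: [0.4894, 0.2332, 0.071]
orientation: [3.141, 0.001, 2.919]
ft_force: [-0.5, 0.1, 0.1]
gripper_width: 0.19
grasp_force: 58.8
```

To row units: 0.3 cm / 100 = 0.003, 0.1 cm / 100 = 0.001.

move_arm(series=[[[0, 0, 0.001], [0, 0, 0], 0], [[0, 0, 0.003], [0, 0, 0], 0], [[0, 0, 0.003], [0, 0, 0], 0], [[0, 0, 0.003], [0, 0, 0], 0]])

```text
clock: 23.22
eef_pos: [0.4887, 0.2332, 0.0674]
orientation: [3.142, 0.0, 2.919]
ft_force: [0.5, 0.3, -0.4]
gripper_width: 0.19
grasp_force: 58.8
```

To row units: 0.1 cm / 100 = 0.001.

move_arm(series=[[[0, 0, 0.001], [0, 0, 0], 0], [[0, 0, 0.001], [0, 0, 0], 0], [[0, 0, 0.001], [0, 0, 0], 0]])

```text
clock: 23.47
eef_pos: [0.489, 0.2332, 0.0666]
orientation: [3.141, 0.001, 2.919]
ft_force: [0.8, 0.1, 4.1]
gripper_width: 0.191
grasp_force: 59.3
```

Contact, and the height matches the prediction. Releasing.

To row units: -17 cm / 100 = -0.17, -15 cm / 100 = -0.15.

move_arm(series=[[[0, 0, 0], [0, 0, 0], 0.25], [[0, 0, 0], [0, 0, 0], 0.3], [[0, 0, 0], [0, 0, 0], 0.5], [[0, 0, 0], [0, 0, 0], 0.8], [[0, 0, 0], [0, 0, 0], 0.8], [[0, 0, -0.03], [0, 0, 0], 0.8], [[0, 0, -0.07], [0, 0, 0], 0.9], [[0, 0, -0.11], [0, 0, 0], 1], [[0, 0, -0.15], [0, 0, 0], 1], [[0, 0, -0.17], [0, 0, 0], 1], [[0, 0, -0.17], [0, 0, 0], 1], [[0, 0, -0.17], [0, 0, 0], 1]])

```text
clock: 24.47
eef_pos: [0.4894, 0.2334, 0.2377]
orientation: [3.14, 0.003, 2.919]
ft_force: [-0.7, -0.1, -1.4]
gripper_width: 0.999
grasp_force: 0.0
```

```bash
python3 - <<'E'
from h import *
state();seen("wrist",.045,.12,.4,.65,.15,.3);print(slot(-.025))
go(.6136,-.2071,.245,3.249)
E
```

```text
24.4667 [0.4894 0.2334 0.2377] 0.999
wrist [321. 224.] 0.0723 [0.488  0.2339] [0.016 0.017]
wrist [322. 295.] 0.0823 [0.5389 0.2234] [0.021 0.02 ]
wrist [323. 365.] 0.102 [0.5872 0.2135] [0.025 0.026]
(0.48921999999999993, 0.2318275)
go [-21.94 -40.16  -0.89] [-0.      0.     -0.3302]
```

All three stand. Last is c.

To row units: -40.2 cm / 100 = -0.402, -21.9 cm / 100 = -0.219, -0.33 rad / 2 = -0.165.

move_arm(series=[[[-0.219, -0.402, -0.009], [0, 0, -0.165], 1], [[-0.219, -0.402, -0.009], [0, 0, -0.165], 1], [[-0.219, -0.402, -0.009], [0, 0, -0.165], 1], [[-0.219, -0.402, -0.009], [0, 0, -0.165], 1], [[-0.219, -0.402, -0.009], [0, 0, -0.165], 1], [[-0.219, -0.402, -0.009], [0, 0, -0.165], 1], [[-0.219, -0.402, -0.009], [0, 0, -0.165], 1], [[-0.219, -0.402, -0.009], [0, 0, -0.165], 1], [[-0.219, -0.402, -0.009], [0, 0, -0.165], 1], [[-0.219, -0.402, -0.009], [0, 0, -0.165], 1], [[-0.219, -0.402, -0.009], [0, 0, -0.165], 1], [[-0.219, -0.402, -0.009], [0, 0, -0.165], 1]])

```text
clock: 25.52
eef_pos: [0.6141, -0.2137, 0.2427]
orientation: [-3.139, -0.002, -3.038]
ft_force: [0.6, 0.5, -0.2]
gripper_width: 1.001
grasp_force: 0.0
```

move_arm(series=[[[0, 0, 0], [0, 0, 0], 1], [[0, 0, 0], [0, 0, 0], 1], [[0, 0, 0], [0, 0, 0], 1], [[0, 0, 0], [0, 0, 0], 1]])

```text
clock: 25.85
eef_pos: [0.6126, -0.2052, 0.2446]
orientation: [3.14, -0.002, -3.033]
ft_force: [0.5, -0.7, -0.6]
gripper_width: 1.0
grasp_force: 0.0
```

```bash
python3 - <<'E'
from h import *
seen("wrist",.105,.155,.42,.65,-.26,-.17);state()
go(.6136,-.2071,.124,3.249)
E
```

```text
wrist [318. 247.] 0.1302 [ 0.6133 -0.2071] [0.023 0.023]
25.9 [ 0.6129 -0.2053  0.245 ] 0.996
go [-0.06 -0.2  12.1 ] [ 0.0009 -0.001   0.0017]
```

To row units: 12.1 cm / 100 = 0.121, 10.5 cm / 100 = 0.105.

move_arm(series=[[[-0.001, 0, 0.04], [0, 0, 0], 1], [[-0.001, 0, 0.08], [0, 0, 0], 1], [[-0.001, 0, 0.105], [0, 0, 0], 1], [[-0.001, 0, 0.121], [0, 0, 0], 1], [[-0.001, 0, 0.121], [0, 0, 0], 1], [[-0.001, 0, 0.121], [0, 0, 0], 0.6], [[-0.001, 0, 0.121], [0, 0, 0], 0.45], [[-0.001, 0, 0.121], [0, 0, 0], 0.4], [[-0.001, 0, 0.121], [0, 0, 0], 0.36], [[-0.001, 0, 0.121], [0, 0, 0], 0], [[-0.001, 0, 0.121], [0, 0, 0], 0], [[-0.001, 0, 0.121], [0, 0, 0], 0]])

```text
clock: 26.9
eef_pos: [0.6154, -0.2074, 0.1261]
orientation: [-3.14, 0.002, -3.035]
ft_force: [-0.5, 0.4, 5.8]
gripper_width: 0.293
grasp_force: 58.6
```

move_arm(series=[[[0, 0, 0], [0, 0, 0], 0], [[0, 0, 0], [0, 0, 0], 0], [[0, 0, 0], [0, 0, 0], 0], [[0, 0, 0], [0, 0, 0], 0]])

```text
clock: 27.23
eef_pos: [0.6154, -0.2074, 0.1261]
orientation: [-3.141, 0.002, -3.035]
ft_force: [-0.5, 1.2, 6.5]
gripper_width: 0.294
grasp_force: 58.6
```

move_arm(series=[[[0, 0, -0.02], [0, 0, 0], 0], [[0, 0, -0.04], [0, 0, 0], 0], [[0, 0, -0.06], [0, 0, 0], 0], [[0, 0, -0.08], [0, 0, 0], 0], [[0, 0, -0.11], [0, 0, 0], 0], [[0, 0, -0.13], [0, 0, 0], 0], [[0, 0, -0.13], [0, 0, 0], 0], [[0, 0, -0.13], [0, 0, 0], 0]])

```text
clock: 27.9
eef_pos: [0.6153, -0.2076, 0.2563]
orientation: [-3.139, 0.003, -3.034]
ft_force: [-0.4, -0.2, -0.9]
gripper_width: 0.295
grasp_force: 59.2
```

```bash
python3 - <<'E'
from h import *
state();go(*slot(-.075),.235,2.9187)
E
```

```text
27.9 [ 0.6153 -0.2076  0.2563] 0.295
go [12.57 46.67  1.99] [-0.0016  0.0037  0.33  ]
```

To row units: 42.7 cm / 100 = 0.427, 39.2 cm / 100 = 0.392, 0.33 rad / 2 = 0.165.

move_arm(series=[[[0.005, 0.018, 0], [0, 0, 0.01], 0], [[0.013, 0.05, 0.002], [0, 0, 0.02], 0], [[0.024, 0.088, 0.004], [0, 0, 0.035], 0], [[0.034, 0.126, 0.006], [0, 0, 0.05], 0], [[0.044, 0.164, 0.008], [0, 0, 0.065], 0], [[0.054, 0.202, 0.01], [0, 0, 0.08], 0], [[0.065, 0.24, 0.012], [0, 0, 0.095], 0], [[0.075, 0.278, 0.014], [0, 0, 0.11], 0], [[0.085, 0.316, 0.016], [0, 0, 0.125], 0], [[0.095, 0.354, 0.018], [0, 0, 0.14], 0], [[0.106, 0.392, 0.02], [0, 0, 0.155], 0], [[0.115, 0.427, 0.02], [0, 0, 0.165], 0]])

```text
clock: 28.9
eef_pos: [0.4517, 0.2064, 0.2326]
orientation: [-3.14, -0.003, 2.917]
ft_force: [0.3, 0.7, -0.4]
gripper_width: 0.29
grasp_force: 59.2
```

To row units: 3.9 cm / 100 = 0.039, 1 cm / 100 = 0.01.

move_arm(series=[[[0.01, 0.039, 0], [0, 0, 0], 0], [[0.01, 0.039, 0], [0, 0, 0], 0], [[0.01, 0.039, 0], [0, 0, 0], 0], [[0.01, 0.039, 0], [0, 0, 0], 0], [[0.01, 0.039, 0], [0, 0, 0], 0]])

```text
clock: 29.32
eef_pos: [0.453, 0.244, 0.2335]
orientation: [-3.14, -0.001, 2.918]
ft_force: [-0.3, -0.4, -0.9]
gripper_width: 0.295
grasp_force: 59.2
```

```bash
python3 - <<'E'
from h import *
state();p,_=grab_frame("wrist");cv2.imwrite("pics/w6.png",p)
go(*slot(-.075),.0641,2.9187)
E
```

```text
29.3167 [0.453  0.244  0.2335] 0.295
go [ 1.2  -0.36 16.97] [-0.0012 -0.001  -0.0016]
```

View pics/w6.png

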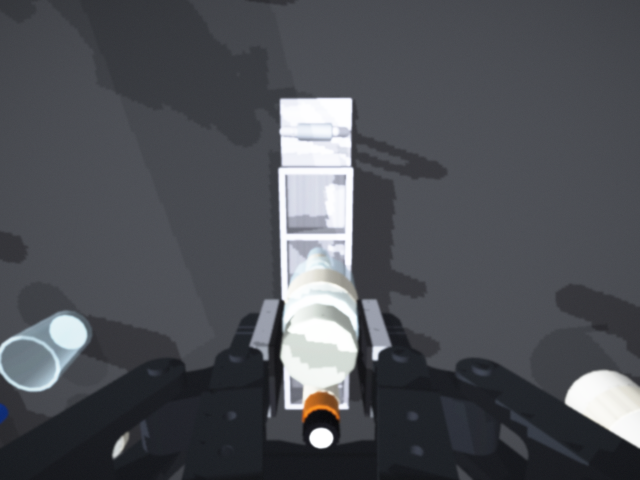

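c is upright in the jaws at (320,345). The handle-end compartment at (316,200) is empty and b shows at (321,420). I correct by 12 mm along the rack while still high, then lower.

To row units: 12 cm / 100 = 0.12, 1.2 cm / 100 = 0.012.

move_arm(series=[[[0.012, -0.004, 0.005], [0, 0, 0], 0], [[0.012, -0.004, 0.02], [0, 0, 0], 0], [[0.012, -0.004, 0.045], [0, 0, 0], 0], [[0.012, -0.004, 0.075], [0, 0, 0], 0], [[0.012, -0.004, 0.105], [0, 0, 0], 0], [[0.012, -0.004, 0.12], [0, 0, 0], 0], [[0.012, -0.004, 0.12], [0, 0, 0], 0], [[0.012, -0.004, 0.12], [0, 0, 0], 0]])

```text
clock: 30.03
eef_pos: [0.4405, 0.2427, 0.1138]
orientation: [-3.14, -0.002, 2.917]
ft_force: [-0.1, 0.0, -0.4]
gripper_width: 0.297
grasp_force: 59.2
```

```bash
python3 -c "
from h import *
state();go(*slot(-.075),.0641,2.9187)"
```

```text
30.0333 [0.4405 0.2427 0.1138] 0.297
go [-0.    0.02  4.97] [-0.0015 -0.0018 -0.0018]
```

To row units: 4.7 cm / 100 = 0.047, 4.5 cm / 100 = 0.045.

move_arm(series=[[[0, 0, 0.015], [0, 0, 0], 0], [[0, 0, 0.03], [0, 0, 0], 0], [[0, 0, 0.04], [0, 0, 0], 0], [[0, 0, 0.045], [0, 0, 0], 0], [[0, 0, 0.047], [0, 0, 0], 0], [[0, 0, 0.047], [0, 0, 0], 0], [[0, 0, 0.047], [0, 0, 0], 0]])

```text
clock: 30.62
eef_pos: [0.4412, 0.2442, 0.068]
orientation: [3.141, 0.001, 2.919]
ft_force: [0.1, 0.6, 1.0]
gripper_width: 0.296
grasp_force: 59.2
```

To row units: 0.2 cm / 100 = 0.002, 0.1 cm / 100 = 0.001.

move_arm(series=[[[0, 0, 0.001], [0, 0, 0], 0], [[0, 0, 0.002], [0, 0, 0], 0], [[0, 0, 0.002], [0, 0, 0], 0], [[0, 0, 0.002], [0, 0, 0], 0]])

```text
clock: 30.95
eef_pos: [0.4407, 0.2441, 0.0654]
orientation: [3.142, 0.0, 2.919]
ft_force: [0.3, 0.5, -0.2]
gripper_width: 0.298
grasp_force: 59.2
```

To row units: 0.1 cm / 100 = 0.001.

move_arm(series=[[[0, 0, 0.001], [0, 0, 0], 0], [[0, 0, 0.001], [0, 0, 0], 0], [[0, 0, 0.001], [0, 0, 0], 0]])

```text
clock: 31.2
eef_pos: [0.4407, 0.2441, 0.0643]
orientation: [-3.141, -0.0, 2.919]
ft_force: [0.1, -0.1, 0.6]
gripper_width: 0.29
grasp_force: 59.2
```

To row units: 0.1 cm / 100 = 0.001.

move_arm(series=[[[0, 0, 0.001], [0, 0, 0], 0], [[0, 0, 0.001], [0, 0, 0], 0], [[0, 0, 0.001], [0, 0, 0], 0]])

```text
clock: 31.45
eef_pos: [0.441, 0.2441, 0.064]
orientation: [3.141, 0.001, 2.919]
ft_force: [-1.4, -0.3, 8.0]
gripper_width: 0.296
grasp_force: 60.2
```

To row units: -20 cm / 100 = -0.2, -19 cm / 100 = -0.19.

move_arm(series=[[[0, 0, -0.001], [0, 0, 0], 0.35], [[0, 0, -0.001], [0, 0, 0], 0.41], [[0, 0, -0.001], [0, 0, 0], 0.58], [[0, 0, -0.001], [0, 0, 0], 0.8], [[0, 0, -0.001], [0, 0, 0], 0.8], [[0, 0, -0.03], [0, 0, 0], 0.8], [[0, 0, -0.07], [0, 0, 0], 0.9], [[0, 0, -0.11], [0, 0, 0], 1], [[0, 0, -0.15], [0, 0, 0], 1], [[0, 0, -0.19], [0, 0, 0], 1], [[0, 0, -0.2], [0, 0, 0], 1], [[0, 0, -0.2], [0, 0, 0], 1]])

```text
clock: 32.45
eef_pos: [0.443, 0.245, 0.2671]
orientation: [3.137, 0.007, 2.919]
ft_force: [-0.5, -0.6, 0.5]
gripper_width: 0.999
grasp_force: 0.0
```

```bash
python3 - <<'E'
from h import *
state();seen("wrist",.045,.12,.4,.65,.15,.3)
p=seen("scene",.045,.12,.4,.65,-.03,.3,8);cv2.imwrite("pics/end.png",cv2.resize(p[80:300,300:520],(660,600)))
E
```

```text
32.45 [0.443  0.245  0.2671] 0.999
wrist [319. 211.] 0.068 [0.4395 0.2451] [0.023 0.023]
wrist [319. 273.] 0.0717 [0.4878 0.2341] [0.016 0.016]
wrist [320. 335.] 0.082 [0.5385 0.2236] [0.021 0.02 ]
wrist [321. 396.] 0.1022 [0.588  0.2131] [0.027 0.026]
scene [428. 134.] 0.0673 [0.4396 0.2439] [0.023 0.024]
scene [441. 150.] 0.0709 [0.4882 0.2339] [0.017 0.018]
scene [456. 166.] 0.0822 [0.5386 0.2238] [0.021 0.022]
scene [473. 181.] 0.1013 [0.5875 0.2119] [0.027 0.026]
scene [351. 213.] 0.0613 [0.5066 0.0021] [0.047 0.046]
scene [387. 257.] 0.0533 [ 0.6106 -0.002 ] [0.04 0.04]
```

View pics/end.png

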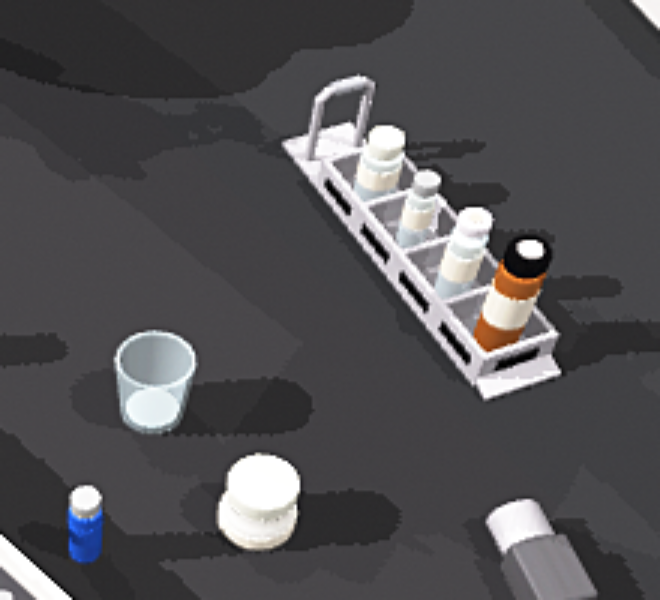

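The crop shows all four vials upright, from the handle outward c (385,150), d (425,200), a (470,240) and b (525,270). The beaker (153,380) and the jar (260,500) are where they were. Handing in.

```bash
python3 -c "
from station import *
print(finish_job())"
```

```text
the job is handed in; nothing more can be done
None
```

All four vials stand upright in the rack in run order (b, a, d, c from the leading end to the handle), each set down on its compartment floor; the beaker and cap jar were not moved, and the job was handed in at about 32 s.

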